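# Reset the ratcheted fold counter for a new dough

## Task

A new batch of dough is starting, so set the fold counter (the wooden block whose knob sits on a toothed wheel, with a ball-ended pawl beside it) back to its start. Tip the pawl right over, away from the wheel, so that it stays clear of the teeth, then turn the knob back anticlockwise until its pointed nose is at the start mark. Leave the pawl tipped back, and leave the kitchen timer, which has a similar knob but no teeth and no pawl, where it stands.

Things in the scene. Friction and masses are not known exactly. Their poses are not given: they have to be found in the camera images.
- counter: Fold counter, fixed: wooden block 150 mm (x) by 190 (y, -75 to +115) by 25 high. Origin on the worktop below the axis of wheel and knob, z up. Aluminium wheel 120 across, saw teeth on its rim up to 43 mm above the worktop. Start mark: small steel block at x -69, y 0. Pawl pivot at y +85, 50 mm up, its line along x.
- dial (a joint): Turn of wheel and knob, rad; 0 = start (firm stop), 0.8 to 1.25 at first. Grows clockwise seen from above, 0.42 a tooth; blocked backward while the pawl is in. Needs 0.06 N m, stays where left. Knob: dark bar 18 mm thick, 60 long (30 each way), upright sides 46 to 92 mm above the worktop, one end with a 15 mm pointed nose more. The nose points along the counter's -x turned clockwise by this angle.
- pawl (a joint): Tilt of the steel pawl, rad: 0 to 0.25 in the teeth, stem leaning up to 32 degrees from upright towards the knob; 0.56 stem upright; 1.57 tipped right over on its stop, stem leaning 58 degrees away, clear of the wheel. Only its weight (110 g) moves it: below 0.5 it falls into the teeth, beyond 0.7 it falls over and stays. Under 1 N at the ball tips it.
- pawl_ball (a point): Centre of the 22 mm steel ball on the pawl's stem, 85 mm from the pivot; moves with the pawl. In the counter's frame: pawl in the teeth y +40 to +57, 122 to 131 mm high; stem upright y +85, 135 mm high; tipped over y +157, 95 mm high.
- timer: Kitchen timer, a bystander standing loose: wooden block 110 by 110 by 25 mm, smooth 96 mm aluminium disc, dark finger bar (top 85 mm above the worktop) much like the counter's, but no teeth and no pawl. Origin: centre of its underside.
There are look-alikes about, which are no part of the job. Leave any green look-alike of the counter alone.

How it is judged:
By the outcome, as a careful person would: the job done as asked, in the order asked, and still so for the second after the job is handed in, with the robot touching nothing.
It also fails if it takes over 48 s, if anything falls off the work surface, if the arm or the gripper's body presses on something with over 40 N, if the wrist force passes 120 N, or if a joint passes its speed limit or range.

## Robot

A 6-joint arm with a two-finger parallel gripper is mounted at the origin on the work surface. World frame = base frame: x ahead of the robot, y to its left, z up, the work surface at z = 0. Lengths are in m, angles in rad, forces in N, time in s.
With the tool pointing down it reaches from about 0.275 to 1 m from the base axis. Payload 8.4 kg.
Tool frame: the origin (TCP) lies at the very end of the fingers, on their centre line; the grasp point (between the pads) lies 19 mm behind it; z points along the fingers, y is the line along which they close (so a half turn about z gives the same grasp; the last joint's range is limited). The gripper opens to 85 mm and grips with 20 to 120 N. Pads are 22 mm wide; open, the fingers measure 114 mm over their backs; the gripper's body (76 mm by 85 mm) begins 54 mm behind the grasp point. The pads swing forward as they close: fully open they stand 13 mm farther back than shut.
Start: joints at [1.116, 0.353, 1.633, -0, 1.155, -0.002], TCP at [0.273, 0.562, 0.231] pointing down, gripper open.
Joint ranges: [-2.63, 2.63], [-0.92, 2.1], [0.06, 2.66], [-1.3, 4.44], [0, 2.69], [-3.02, 3.02]. Speed limits (rad/s): [2.22, 2.22, 2.79, 3.14, 3.14, 3.14].

## Interface

Orientations are given as [roll, pitch, yaw] about the fixed x, y, z axes, in that order (R = Rz(yaw) Ry(pitch) Rx(roll)).
In Python, from rig import r, capture, nets gives the robot as it stands.
- The arm moves only by the tool move_arm, never from a script. Its argument "increments" is a list of rows, each an object with "fingers": the finger opening in cm, from 0 to 8.54; "xyz": the shift along the tool's x, y, z in cm, a list of three; "delta_rot": the turn, a rotation vector about the tool's x, y, z in degrees, a list of three. In form: [{"fingers": fingers, "xyz": [x, y, z], "delta_rot": [wx, wy, wz]}, ...]. A call has 1 to 12 rows; each row shifts and turns the commanded pose from where the row before left it, along the tool's axes as they then stand; what a row does not reach is not made up. A row lasts 1/12 s, in which the tool goes at most 41.7 mm and 7.16 degrees, less where a joint would pass 70% of its speed; a pose out of reach is approached as far as the arm can. A call with a gripper value outside its range is refused whole. The fingers move at their own pace and stop on an object; "force" is the grip in N (left out, the last holds). Time passes only in rows, so rows that do not move let the fingers close. It gives the time, the measured TCP pose, the force, the opening and the grip force at its end, in the units of the state.
- r.state(): the state, without advancing time (a new reading comes with each control period).
- capture(name): name is "scene" or "top" or "wrist"; returns a dict with "image" (480x640x3 uint8, blue, green, red), "depth" (480x640 float32, m along the optical axis (not along the pixel's ray), 0 where there is no reading), "fx", "fy", "cx", "cy" (pixels), "eye" and "orientation" of the camera in the world. Camera axes: x right, y up, looking along -z (the intrinsics and any distortion apply to the point x, -y, -z); pixel columns grow to the right and rows downward; lengths in m; the calibration is good to about 2 mm. The wrist camera is an equidistant fisheye: a pixel r from the principal point sees the ray r / f radians off the axis. A picture is of the moment at which its call begins.
- r.job_done(): hands the job in; it is judged then, once.
Trained networks look in the newest picture that a camera, given by its name, has taken for a name from the list of things; names that differ only in an ending like _2 or _b are one class to them, and where a whole thing is asked for, a point or a joint stands for the part that bears it (a point fixed in the world has none). Each returns a list of dicts, best first, with "p" (0 to 1); they miss things now and then, are a little off and sometimes report something else, mostly with a low value. They report only what shows in the picture. A call takes as long as a camera call. They do not tell look-alikes from the thing itself.
- nets.search_frame(camera, name): "centre" ([x, y, z] in m, in world coordinates, good to about 4 mm: the middle of the surface that is visible of it).
- nets.regions_of(camera, name): "region" (480x640 bool, what is visible of it).
The state is a dict: "clock": time; "joints": joint angles; "dq": joint speeds; "tau": joint torques, N m; "tool_pos": TCP position; "tool_rot": TCP orientation; "wrist_force": force on the tool from outside, world axes, zero at the start; "ft_torque": the same for the moment, N m; "width": finger opening in m; "gripper_force": force on a finger pad.
Only numpy, scipy, OpenCV 4.12 (cv2) and the standard library are available. Lean on these libraries where they do the work, as an engineer would, in place of code of your own. Each camera call takes 0.05 s, during which the arm holds its last target. There are 200 camera calls.

## Working session

There is one attempt and no reset: what is moved stays moved. The work goes in short steps, Python scripts to look and compute and a tool call to move; the robot and the scene stay as the last step left them, time stands still between calls to the robot, and variables do not carry over. Pictures are saved under pics/ and viewed, at most 10 in all, crops included, and the job is handed in when it is done.

Besides the shell and the picture viewer there is one more tool, called after "Request:" by a JSON object that holds its "fn" and its "kwargs". move_arm: Moves the arm, as the interface text tells. Its arguments: {"type":"object","properties":{"increments":{"type":"array"},"force":{"type":"number"}},"required":["increments"]}

```bash
mkdir -p pics; cat > h.py <<'E'
import numpy as np, cv2
from rig import r, capture, nets
from scipy.spatial.transform import Rotation as R
def rot(o):
    o=np.array(o,float)
    if o.shape==(3,3): return o
    return R.from_euler('xyz',o).as_matrix() if o.size==3 else R.from_quat(o).as_matrix()
def cloud(c):
    v,u=np.mgrid[:480,:640]; d=c['depth']
    p=np.stack([(u-c['cx'])/c['fx']*d,-(v-c['cy'])/c['fy']*d,-d],-1)
    return p@rot(c['orientation']).T+np.array(c['eye'])
E
python3 - <<'E'
from h import *
for n in ("top","scene"):
    c=capture(n); cv2.imwrite(f"pics/{n}0.png",c['image']); np.savez(n+"0.npz",**c)
    print(n,c['eye'],c['orientation'],c['fx'])
    for k in ("counter","dial","pawl","pawl_ball","timer"):
        for d in nets.search_frame(n,k): print(k,np.round(d['centre'],3),round(d['p'],2))
print(r.state())
E
```

```text
top [ 0.36404512 -0.03092178  0.86979303] [ 0.09894002  0.02779326 -1.59941329] 439.5798086410569
counter [ 0.296 -0.3    0.024] 0.92
counter [ 0.534 -0.153  0.024] 0.8
counter [0.296 0.21  0.025] 0.72
dial [ 0.529 -0.179  0.035] 0.89
dial [ 0.288 -0.326  0.037] 0.81
dial [0.289 0.192 0.036] 0.63
pawl [ 0.295 -0.28   0.102] 0.72
pawl [0.305 0.242 0.126] 0.59
pawl [ 0.547 -0.121  0.097] 0.5
pawl_ball [ 0.542 -0.12   0.095] 0.88
pawl_ball [ 0.289 -0.276  0.106] 0.71
pawl_ball [0.307 0.241 0.122] 0.7
timer [0.558 0.205 0.036] 0.57
scene [0.8192369  0.60842801 0.90025636] [ 0.75260415 -0.01353393  2.61828255] 489.9933237478213
counter [0.307 0.24  0.025] 0.9
counter [ 0.545 -0.131  0.026] 0.59
counter [ 0.304 -0.279  0.028] 0.58
dial [ 0.301 -0.318  0.042] 0.9
dial [ 0.544 -0.166  0.037] 0.76
dial [0.306 0.207 0.039] 0.63
pawl [ 0.549 -0.121  0.099] 0.69
pawl [ 0.293 -0.272  0.087] 0.67
pawl [0.307 0.256 0.082] 0.57
pawl_ball [0.313 0.256 0.087] 0.63
pawl_ball [ 0.552 -0.12   0.1  ] 0.57
pawl_ball [ 0.292 -0.273  0.093] 0.54
timer [0.58  0.227 0.037] 0.65
{'clock': 0.6, 'joints': array([ 1.11560971e+00,  3.52999793e-01,  1.63340823e+00, -1.37011351e-05,
        1.15524420e+00, -2.40467747e-03]), 'dq': array([-0.00020271, -0.00033904, -0.00060673,  0.00043725, -0.00107533,
        0.00126979]), 'tau': array([-5.81578406e-04, -6.04868746e+01, -3.42312920e+01,  6.42390614e-05,
        9.59533318e-04, -3.29960326e-07]), 'tool_pos': array([0.27341671, 0.56200189, 0.23127757]), 'tool_rot': array([-3.14153306e+00,  1.23914753e-05,  2.68881625e+00]), 'wrist_force': array([-0.45248786,  0.13955357,  0.26458948]), 'ft_torque': array([-0.06768833, -0.00019334, -0.0271797 ]), 'gripper_force': 0.0, 'width': 0.08539793801185616}
```

View pics/top0.png

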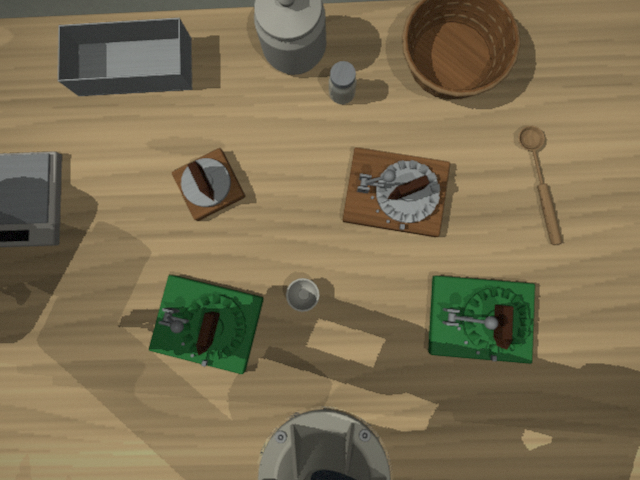

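View pics/scene0.png

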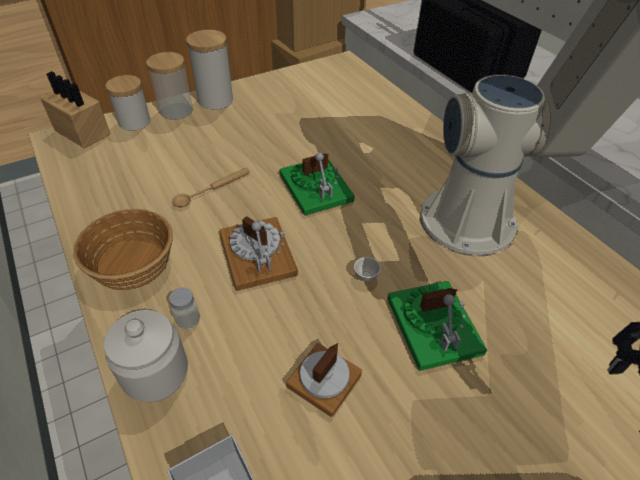

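The top view shows two green look-alikes at (207,323) and (483,319), and the timer at (208,184), which has no teeth. The wooden, toothed counter with its pawl is at (398,192), with the ball near (388,177) and the mark at (402,227). The wooden toothed one fits the description. Next I'll confirm it in a crop and measure its pose.

```bash
python3 - <<'E'
from h import *
c=dict(np.load("top0.npz")); P=cloud(c); im=c['image']
cv2.imwrite("pics/crop.png",cv2.resize(im[135:250,330:465],None,fx=5,fy=5,interpolation=cv2.INTER_CUBIC))
roi=np.zeros((480,640),bool); roi[135:250,330:465]=1
m=roi&(c['depth']>0)&(P[...,2]>.012)
q=P[m&(P[...,2]<.034)][:,:2].astype(np.float32)
rc=cv2.minAreaRect(q); print("rect",rc, cv2.boxPoints(rc))
print("wood z",np.median(P[m][:,2]))
k=P[m&(P[...,2]>.08)&(P[...,2]<.1)]; print("80-100",len(k),k[:,:3].mean(0))
vv,uu=np.where(m&(P[...,2]>.08))
for v,u in list(zip(vv,uu))[::12]: print(u,v,np.round(P[v,u],3))
E
```

```text
rect ((0.5411769151687622, -0.161650151014328), (0.19003601372241974, 0.15110673010349274), 78.70311737060547) [[ 0.44847405 -0.24002686]
 [ 0.5966531  -0.26962757]
 [ 0.6338798  -0.08327344]
 [ 0.48570073 -0.05367273]]
wood z 0.027714297279119338
80-100 420 [ 0.53508405 -0.17364621  0.09167994]
388 169 [ 0.556 -0.132  0.13 ]
385 171 [ 0.552 -0.127  0.132]
386 172 [ 0.55  -0.128  0.136]
386 173 [ 0.548 -0.128  0.135]
386 174 [ 0.546 -0.128  0.136]
386 175 [ 0.545 -0.128  0.133]
425 175 [ 0.553 -0.203  0.093]
390 176 [ 0.543 -0.134  0.135]
427 176 [ 0.551 -0.206  0.092]
388 177 [ 0.541 -0.131  0.135]
422 177 [ 0.549 -0.197  0.093]
379 178 [ 0.548 -0.119  0.102]
391 178 [ 0.539 -0.136  0.135]
423 178 [ 0.547 -0.199  0.093]
379 179 [ 0.547 -0.12   0.1  ]
394 179 [ 0.539 -0.142  0.13 ]
424 179 [ 0.545 -0.2    0.094]
388 180 [ 0.537 -0.131  0.13 ]
417 180 [ 0.544 -0.188  0.092]
429 180 [ 0.543 -0.209  0.093]
412 181 [ 0.542 -0.179  0.093]
424 181 [ 0.542 -0.201  0.092]
412 182 [ 0.541 -0.179  0.093]
424 182 [ 0.541 -0.201  0.089]
409 183 [ 0.539 -0.174  0.093]
421 183 [ 0.538 -0.195  0.094]
404 184 [ 0.537 -0.165  0.093]
416 184 [ 0.536 -0.186  0.094]
428 184 [ 0.537 -0.209  0.087]
409 185 [ 0.535 -0.173  0.093]
421 185 [ 0.535 -0.195  0.09 ]
404 186 [ 0.533 -0.164  0.095]
416 186 [ 0.533 -0.186  0.093]
400 187 [ 0.533 -0.157  0.092]
412 187 [ 0.532 -0.179  0.093]
397 188 [ 0.53  -0.152  0.094]
409 188 [ 0.53  -0.173  0.092]
395 189 [ 0.529 -0.148  0.092]
407 189 [ 0.528 -0.169  0.093]
395 190 [ 0.527 -0.148  0.094]
407 190 [ 0.526 -0.169  0.094]
396 191 [ 0.525 -0.15   0.092]
408 191 [ 0.525 -0.171  0.093]
400 192 [ 0.523 -0.156  0.095]
393 193 [ 0.522 -0.145  0.091]
405 193 [ 0.522 -0.166  0.089]
400 194 [ 0.519 -0.156  0.095]
399 195 [ 0.52  -0.156  0.085]
```

View pics/crop.png

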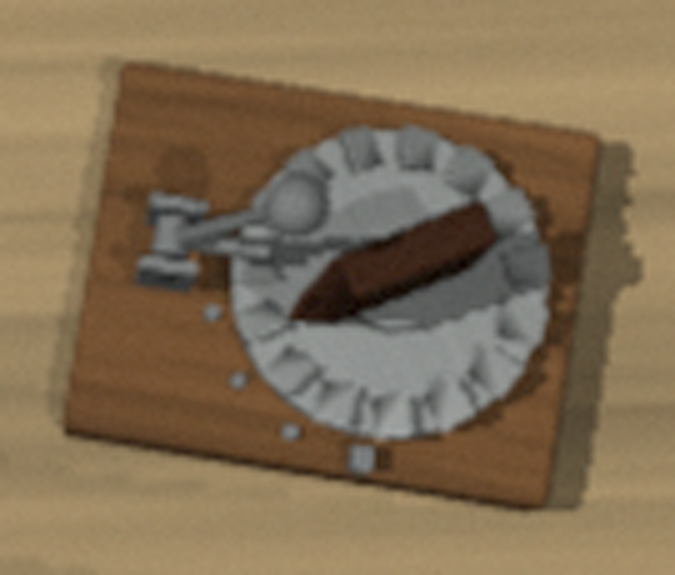

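The crop confirms it: a wooden block with metal teeth, the ball at about (295,200), the nose tip at (292,318) and the start mark at (360,458). That puts the origin near (0.537,-0.181), with a yaw of about -11.3° and the dial at about 0.91. I'll fly over with the fingers closed.

Request:
{"fn": "move_arm", "kwargs": {"increments": [{"fingers": 0,"xyz": [-2.53,-2.43,0],"delta_rot": [0,0,0]},{"fingers": 0,"xyz": [-2.53,-2.43,0],"delta_rot": [0,0,0]},{"fingers": 0,"xyz": [-2.53,-2.43,0],"delta_rot": [0,0,0]},{"fingers": 0,"xyz": [-2.53,-2.43,0],"delta_rot": [0,0,0]},{"fingers": 0,"xyz": [-2.53,-2.43,0],"delta_rot": [0,0,0]},{"fingers": 0,"xyz": [-2.53,-2.43,0],"delta_rot": [0,0,0]},{"fingers": 0,"xyz": [-2.53,-2.43,0],"delta_rot": [0,0,0]},{"fingers": 0,"xyz": [-2.53,-2.43,0],"delta_rot": [0,0,0]},{"fingers": 0,"xyz": [-2.53,-2.43,0],"delta_rot": [0,0,0]},{"fingers": 0,"xyz": [-2.53,-2.43,0],"delta_rot": [0,0,0]},{"fingers": 0,"xyz": [-2.53,-2.43,0],"delta_rot": [0,0,0]},{"fingers": 0,"xyz": [-2.53,-2.43,0],"delta_rot": [0,0,0]}]}}

```text
clock: 1.6
tool_pos: [0.4192, 0.1654, 0.2316]
tool_rot: [3.141, 0.001, 2.689]
wrist_force: [0.8, 1.4, -0.6]
width: -0.0003
gripper_force: 0.0
```

Request:
{"fn": "move_arm", "kwargs": {"increments": [{"fingers": 0,"xyz": [-2.53,-2.43,0],"delta_rot": [0,0,0]},{"fingers": 0,"xyz": [-2.53,-2.43,0],"delta_rot": [0,0,0]},{"fingers": 0,"xyz": [-2.53,-2.43,0],"delta_rot": [0,0,0]},{"fingers": 0,"xyz": [-2.53,-2.43,0],"delta_rot": [0,0,0]},{"fingers": 0,"xyz": [-2.53,-2.43,0],"delta_rot": [0,0,0]},{"fingers": 0,"xyz": [-2.53,-2.43,0],"delta_rot": [0,0,0]},{"fingers": 0,"xyz": [-2.53,-2.43,0],"delta_rot": [0,0,0]},{"fingers": 0,"xyz": [-2.53,-2.43,0],"delta_rot": [0,0,-4.9]},{"fingers": 0,"xyz": [0,0,0],"delta_rot": [0,0,-4.9]},{"fingers": 0,"xyz": [0,0,0],"delta_rot": [0,0,-4.8]},{"fingers": 0,"xyz": [0,0,0],"delta_rot": [0,0,0]}]}}

```text
clock: 2.52
tool_pos: [0.5159, -0.0971, 0.2312]
tool_rot: [-3.142, -0.0, 2.946]
wrist_force: [-0.3, -0.0, -0.3]
width: -0.0
gripper_force: 0.0
```

Request:
{"fn": "move_arm", "kwargs": {"increments": [{"fingers": 0,"xyz": [-1.9,-3.0,0],"delta_rot": [0,0,0]},{"fingers": 0,"xyz": [-1.9,-3.0,0],"delta_rot": [0,0,0]},{"fingers": 0,"xyz": [0,0,0],"delta_rot": [0,0,0]}]}}

```text
clock: 2.77
tool_pos: [0.5435, -0.1666, 0.2318]
tool_rot: [-3.14, 0.003, 2.94]
wrist_force: [-0.7, 0.5, 0.0]
width: 0.0
gripper_force: 0.0
```

```bash
python3 - <<'E'
from h import *
c=capture("wrist"); cv2.imwrite("pics/w0.png",c['image'])
for k in ("pawl_ball","dial"):
    for d in nets.search_frame("wrist",k): print(k,np.round(d['centre'],3),round(d['p'],2))
print(r.state()['tool_pos'])
E
```

```text
pawl_ball [ 0.546 -0.125  0.13 ] 0.91
dial [ 0.528 -0.182  0.035] 0.89
dial [ 0.314 -0.325  0.038] 0.59
[ 0.54094809 -0.16235265  0.23105121]
```

View pics/w0.png

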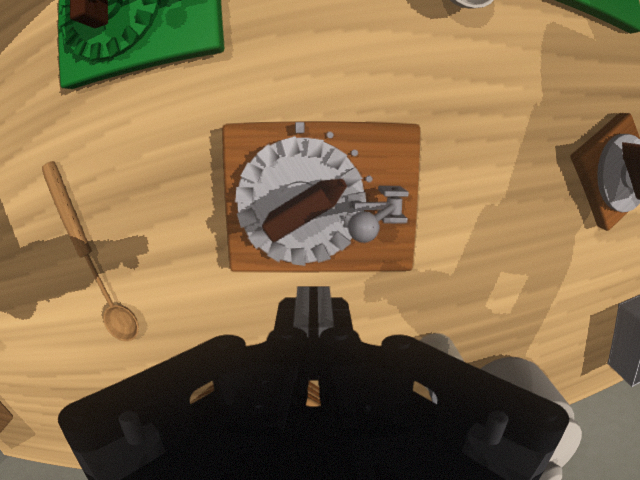

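The wrist view shows the counter square in the frame, with the ball at (363,228) and the pawl in the teeth, which agrees with my estimate. I'll descend behind the ball and push it over.

Request:
{"fn": "move_arm", "kwargs": {"increments": [{"fingers": 0,"xyz": [0,-0.3,3.0],"delta_rot": [0,0,0]},{"fingers": 0,"xyz": [0,-0.3,3.0],"delta_rot": [0,0,0]},{"fingers": 0,"xyz": [0,0,3.0],"delta_rot": [0,0,0]},{"fingers": 0,"xyz": [0,0,2.6],"delta_rot": [0,0,0]},{"fingers": 0,"xyz": [0,0,0],"delta_rot": [0,0,0]},{"fingers": 0,"xyz": [0,0,0],"delta_rot": [0,0,0]}]}}

```text
clock: 3.42
tool_pos: [0.539, -0.1672, 0.1147]
tool_rot: [3.141, -0.003, 2.944]
wrist_force: [0.3, 0.1, 0.0]
width: 0.0002
gripper_force: 0.0
```

Request:
{"fn": "move_arm", "kwargs": {"increments": [{"fingers": 0,"xyz": [0,0.8,0],"delta_rot": [0,0,0]},{"fingers": 0,"xyz": [0,0.8,0],"delta_rot": [0,0,0]},{"fingers": 0,"xyz": [0,0.8,0],"delta_rot": [0,0,0]},{"fingers": 0,"xyz": [0,0.8,0],"delta_rot": [0,0,0]},{"fingers": 0,"xyz": [0,0.8,0],"delta_rot": [0,0,0]},{"fingers": 0,"xyz": [0,0.8,0],"delta_rot": [0,0,0]},{"fingers": 0,"xyz": [0,0.8,0],"delta_rot": [0,0,0]},{"fingers": 0,"xyz": [0,0.8,0],"delta_rot": [0,0,0]},{"fingers": 0,"xyz": [0,0.8,0],"delta_rot": [0,0,0]},{"fingers": 0,"xyz": [0,0.8,0],"delta_rot": [0,0,0]},{"fingers": 0,"xyz": [0,0.8,0],"delta_rot": [0,0,0]},{"fingers": 0,"xyz": [0,0.4,0],"delta_rot": [0,0,0]}]}}

```text
clock: 4.42
tool_pos: [0.5584, -0.0773, 0.1152]
tool_rot: [3.141, -0.0, 2.944]
wrist_force: [0.4, 0.1, 0.2]
width: -0.0001
gripper_force: 0.0
```

Request:
{"fn": "move_arm", "kwargs": {"increments": [{"fingers": 0,"xyz": [0,0,0],"delta_rot": [0,0,0]},{"fingers": 0,"xyz": [0,0,0],"delta_rot": [0,0,0]},{"fingers": 0,"xyz": [0,0,-4.0],"delta_rot": [0,0,0]},{"fingers": 0,"xyz": [0,0,-4.0],"delta_rot": [0,0,0]},{"fingers": 0,"xyz": [0,0,-3.5],"delta_rot": [0,0,0]},{"fingers": 0,"xyz": [0,-4.0,0],"delta_rot": [0,0,0]},{"fingers": 8.5,"xyz": [0,-4.0,0],"delta_rot": [0,0,0]},{"fingers": 8.5,"xyz": [0,-2.4,0],"delta_rot": [0,0,0]},{"fingers": 8.5,"xyz": [0,0,0],"delta_rot": [0,0,0]},{"fingers": 8.5,"xyz": [0,0,0],"delta_rot": [0,0,0]}]}}

```text
clock: 5.25
tool_pos: [0.5372, -0.1818, 0.2303]
tool_rot: [3.142, -0.0, 2.941]
wrist_force: [-0.3, 0.4, -0.7]
width: 0.0479
gripper_force: 0.0
```

```bash
python3 - <<'E'
from h import *
c=capture("wrist"); cv2.imwrite("pics/w1.png",c['image']); np.savez("w1.npz",**c)
for k in ("pawl_ball","dial"):
    for d in nets.search_frame("wrist",k): print(k,np.round(d['centre'],3),round(d['p'],2))
v,u=np.mgrid[:480,:640]; x=u-c['cx'];y=v-c['cy'];rr=np.hypot(x,y)+1e-9;th=rr/c['fx']
d=c['depth'];t=np.tan(th)*d/rr
P=np.stack([x*t,-y*t,-d],-1)@rot(c['orientation']).T+np.array(c['eye'])
m=(d>0)&(P[...,2]>.086)&(P[...,2]<.099)&(np.hypot(P[...,0]-.537,P[...,1]+.181)<.05)
q=P[m][:,:2]; mu=q.mean(0); w,V=np.linalg.eigh(np.cov(q.T)); a=V[:,1]
if a@np.array([-.44,.9])<0:a=-a
s=(q-mu)@a; n=(q-mu)@np.array([-a[1],a[0]])
print(len(q),mu,a,np.degrees(np.arctan2(a[1],a[0])),s.min(),s.max(),n.min(),n.max())
print("axis est",mu+a*(s.min()+.030)); st=r.state();print(st['tool_pos'],st['tool_rot'],st['clock'])
E
```

```text
pawl_ball [ 0.558 -0.053  0.085] 0.65
dial [ 0.315 -0.327  0.037] 0.95
dial [ 0.526 -0.181  0.037] 0.7
1928 [ 0.53182169 -0.17276675] [-0.34346129  0.93916683] 110.08789572486764 -0.03471369736451977 0.04002155262647414 -0.010058385751548814 0.008731837167007568
axis est [ 0.53344067 -0.1771937 ]
[ 0.53772011 -0.17972641  0.23011874] [ 3.14125606e+00 -3.68467541e-04  2.94378695e+00] 5.4
```

View pics/w1.png

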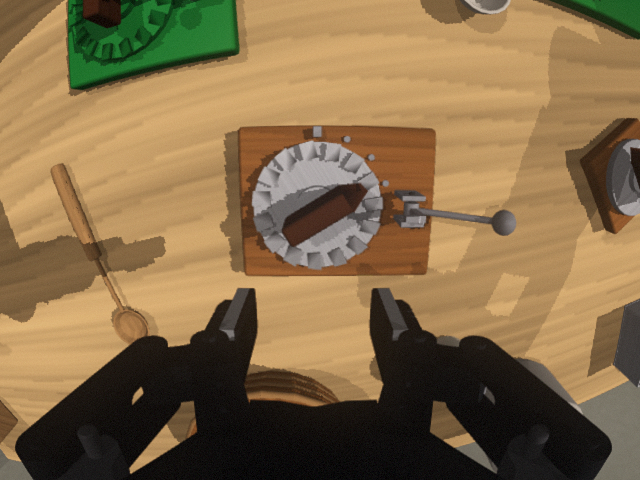

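The pawl is tipped right over, with its ball at (503,222). The bar's azimuth measures about 110°, so the dial is about 1.0 rad. I'll align with the bar over the axis, descend and grip.

Request:
{"fn": "move_arm", "kwargs": {"increments": [{"fingers": 6,"xyz": [0.15,0,0],"delta_rot": [0,0,6.4]},{"fingers": 6,"xyz": [0,0,0],"delta_rot": [0,0,6.4]},{"fingers": 6,"xyz": [0,0,0],"delta_rot": [0,0,6.4]},{"fingers": 6,"xyz": [0,0,0],"delta_rot": [0,0,6.4]},{"fingers": 6,"xyz": [0,0,0],"delta_rot": [0,0,6.4]},{"fingers": 6,"xyz": [0,0,0],"delta_rot": [0,0,6.4]},{"fingers": 6,"xyz": [0,0,0],"delta_rot": [0,0,6.4]},{"fingers": 6,"xyz": [0,0,0],"delta_rot": [0,0,6.4]},{"fingers": 6,"xyz": [0,0,0],"delta_rot": [0,0,6.4]},{"fingers": 6,"xyz": [0,0,0],"delta_rot": [0,0,0]},{"fingers": 6,"xyz": [0,0,0],"delta_rot": [0,0,0]}]}}

```text
clock: 6.32
tool_pos: [0.5365, -0.1791, 0.2302]
tool_rot: [-3.142, -0.0, 1.943]
wrist_force: [0.7, 0.1, -1.1]
width: 0.0602
gripper_force: 0.0
```

Request:
{"fn": "move_arm", "kwargs": {"increments": [{"fingers": 6,"xyz": [0,0,3.0],"delta_rot": [0,0,0]},{"fingers": 6,"xyz": [0,0,3.0],"delta_rot": [0,0,0]},{"fingers": 6,"xyz": [0,0,3.0],"delta_rot": [0,0,0]},{"fingers": 6,"xyz": [0,0,3.0],"delta_rot": [0,0,0]},{"fingers": 6,"xyz": [0,0,2.4],"delta_rot": [0,0,0]},{"fingers": 6,"xyz": [0,0,1.2],"delta_rot": [0,0,0]},{"fingers": 6,"xyz": [0,0,1.2],"delta_rot": [0,0,0]},{"fingers": 6,"xyz": [0,0,0],"delta_rot": [0,0,0]},{"fingers": 6,"xyz": [0,0,0],"delta_rot": [0,0,0]}]}}

```text
clock: 7.07
tool_pos: [0.5366, -0.18, 0.0626]
tool_rot: [3.142, 0.0, 1.94]
wrist_force: [0.2, -0.0, -0.2]
width: 0.06
gripper_force: 0.0
```

Request:
{"fn": "move_arm", "kwargs": {"increments": [{"fingers": 3,"xyz": [0,0,0],"delta_rot": [0,0,0]},{"fingers": 2.2,"xyz": [0,0,0],"delta_rot": [0,0,0]},{"fingers": 2.0,"xyz": [0,0,0],"delta_rot": [0,0,0]},{"fingers": 1.0,"xyz": [0,0,0],"delta_rot": [0,0,0]},{"fingers": 1.0,"xyz": [0,0,0],"delta_rot": [0,0,0]},{"fingers": 1.0,"xyz": [0,0,0],"delta_rot": [0,0,0]}], "force": 30}}

```text
clock: 7.57
tool_pos: [0.5358, -0.1808, 0.0635]
tool_rot: [-3.141, 0.001, 1.939]
wrist_force: [-6.2, -3.9, 9.8]
width: 0.0176
gripper_force: 31.5
```

Request:
{"fn": "move_arm", "kwargs": {"increments": [{"fingers": 1,"xyz": [0,0,0],"delta_rot": [0,0,-5]},{"fingers": 1,"xyz": [0,0,0],"delta_rot": [0,0,-5]},{"fingers": 1,"xyz": [0,0,0],"delta_rot": [0,0,-5]},{"fingers": 1,"xyz": [0,0,0],"delta_rot": [0,0,-5]},{"fingers": 1,"xyz": [0,0,0],"delta_rot": [0,0,-5]},{"fingers": 1,"xyz": [0,0,0],"delta_rot": [0,0,-5]},{"fingers": 1,"xyz": [0,0,0],"delta_rot": [0,0,-5]},{"fingers": 1,"xyz": [0,0,0],"delta_rot": [0,0,-5]},{"fingers": 1,"xyz": [0,0,0],"delta_rot": [0,0,-5]},{"fingers": 1,"xyz": [0,0,0],"delta_rot": [0,0,-5]},{"fingers": 1,"xyz": [0,0,0],"delta_rot": [0,0,0]},{"fingers": 1,"xyz": [0,0,0],"delta_rot": [0,0,0]}]}}

```text
clock: 8.57
tool_pos: [0.5378, -0.1788, 0.0635]
tool_rot: [3.139, 0.002, 2.811]
wrist_force: [3.6, 9.9, 5.0]
width: 0.0174
gripper_force: 31.1
```

```bash
python3 -c "
from h import *
s=r.state();print(s['wrist_force'],s['ft_torque'],s['tool_rot'],s['width'])"
```

```text
[3.61801647 9.87729145 4.99884842] [ 1.60447047e+00 -4.72858504e-01  1.29421202e-03] [3.13931605e+00 2.34089807e-03 2.81088488e+00] 0.01735756727656978
```

Request:
{"fn": "move_arm", "kwargs": {"increments": [{"fingers": 1,"xyz": [0,0,0],"delta_rot": [0,0,-2.5]},{"fingers": 1,"xyz": [0,0,0],"delta_rot": [0,0,-2.5]},{"fingers": 1,"xyz": [0,0,0],"delta_rot": [0,0,-2.5]},{"fingers": 1,"xyz": [0,0,0],"delta_rot": [0,0,0]},{"fingers": 1,"xyz": [0,0,0],"delta_rot": [0,0,0]}]}}

```text
clock: 8.98
tool_pos: [0.5379, -0.1784, 0.0636]
tool_rot: [3.139, 0.003, 2.941]
wrist_force: [5.3, 12.8, 5.1]
width: 0.0174
gripper_force: 31.2
```

```bash
python3 -c "
from h import *
s=r.state();print(s['wrist_force'],s['ft_torque'],s['tool_rot'],s['width'])"
```

```text
[ 5.27517899 12.7581146   5.10629187] [ 2.04778169 -0.50651794 -0.02917474] [3.13902403e+00 2.61161720e-03 2.94127745e+00] 0.017448770736726547
```

Request:
{"fn": "move_arm", "kwargs": {"increments": [{"fingers": 1,"xyz": [0,0,0],"delta_rot": [0,0,-1]},{"fingers": 1,"xyz": [0,0,0],"delta_rot": [0,0,-1]},{"fingers": 1,"xyz": [0,0,0],"delta_rot": [0,0,0]},{"fingers": 1,"xyz": [0,0,0],"delta_rot": [0,0,0]}]}}

```text
clock: 9.32
tool_pos: [0.5379, -0.1784, 0.0636]
tool_rot: [3.139, 0.003, 2.974]
wrist_force: [4.1, 11.4, 5.4]
width: 0.0177
gripper_force: 41.1
```

```bash
python3 -c "
from h import *
s=r.state();print(s['wrist_force'],s['ft_torque'],s['tool_rot'],s['width'])"
```

```text
[ 4.09122369 11.38242673  5.39460389] [ 1.94597572 -0.54966531 -1.12889879] [3.13853551e+00 2.92563194e-03 2.97351282e+00] 0.017721728061502035
```

The torque jumped to 1.1 N m, so the dial is on its stop. I'll release, back off and check.

Request:
{"fn": "move_arm", "kwargs": {"increments": [{"fingers": 6,"xyz": [0,0,0],"delta_rot": [0,0,0]},{"fingers": 6,"xyz": [0,0,0],"delta_rot": [0,0,0]},{"fingers": 6,"xyz": [0,0,0],"delta_rot": [0,0,0]},{"fingers": 6,"xyz": [0,0,0],"delta_rot": [0,0,0]},{"fingers": 6,"xyz": [0,0,-2],"delta_rot": [0,0,0]},{"fingers": 6,"xyz": [0,0,-4],"delta_rot": [0,0,0]},{"fingers": 6,"xyz": [0,0,-4],"delta_rot": [0,0,0]},{"fingers": 6,"xyz": [0,0,-4],"delta_rot": [0,0,0]},{"fingers": 6,"xyz": [0,0,-3],"delta_rot": [0,0,0]},{"fingers": 6,"xyz": [0,0,0],"delta_rot": [0,0,0]},{"fingers": 6,"xyz": [0,0,0],"delta_rot": [0,0,0]}]}}

```text
clock: 10.23
tool_pos: [0.5372, -0.1806, 0.2343]
tool_rot: [-3.141, 0.004, 2.977]
wrist_force: [-0.3, 0.0, -0.5]
width: 0.0599
gripper_force: 0.0
```

```bash
python3 - <<'E'
from h import *
c=capture("wrist"); cv2.imwrite("pics/w2.png",c['image'])
for d in nets.search_frame("wrist","pawl_ball"): print(np.round(d['centre'],3),round(d['p'],2))
v,u=np.mgrid[:480,:640]; x=u-c['cx'];y=v-c['cy'];rr=np.hypot(x,y)+1e-9;d=c['depth'];t=np.tan(rr/c['fx'])*d/rr
P=np.stack([x*t,-y*t,-d],-1)@rot(c['orientation']).T+np.array(c['eye'])
m=(d>0)&(P[...,2]>.086)&(P[...,2]<.099)&(np.hypot(P[...,0]-.537,P[...,1]+.181)<.05)
q=P[m][:,:2]; a=np.linalg.eigh(np.cov(q.T))[1][:,1]; print(len(q),np.degrees(np.arctan2(a[1],a[0]))%180,r.state()['wrist_force'])
E
```

```text
[ 0.554 -0.051  0.088] 0.97
1791 168.80042563160058 [-0.54385571 -0.06213326 -0.19024806]
```

View pics/w2.png

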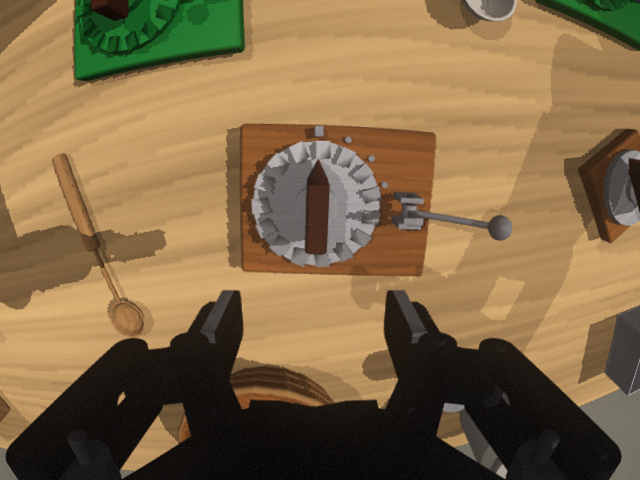

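The nose at (317,160) points straight at the mark at (319,131), with the bar at 168.8° against 168.7° wanted. The pawl is still tipped over, with its ball at (500,228).

```bash
python3 -c "
from h import *
print(r.job_done())"
```

```text
the job is handed in; nothing more can be done
None
```

The fold counter is reset and the job is handed in: the pawl is tipped right over clear of the teeth, the knob's nose is at the start mark against its stop, and the arm never went near the timer.

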